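Clamp the loose rail onto the pastry board

TASK

The raised rail has come off the little pastry board and has to be clamped for repair. Stand the rail upright on the clamp bed, flush along the board's free long edge with the ends even, then crank the clamp handle clockwise until the sliding jaw presses rail and board tight against the fixed jaw, and let go. Leave the honey jar, the salt shaker and the cup where they are.

Things in the scene. Friction and masses are not known exactly. Their poses are not given: they have to be found in the camera images.
- clamp: Grey bench clamp, fixed. Origin at table level. Bed 170 mm (x) by 380 mm (y, -180 to +200), its top 12 mm above the table. At -y stands the fixed jaw (160 mm along x, top at z=47 mm), clamping face at y=-145 mm; at +y a gear housing (64 x 52 mm, top z=78 mm, centred on y=165 mm) with the crank; between them the sliding jaw moves along y. Its place and yaw vary.
- jaw: Sliding jaw of the clamp, 160 mm along x, 24 mm thick, 35 mm high, a toothed bar at its back. Its front is a steel plate on springs that yields up to 5 mm (6 N a mm) when it presses. Origin: middle of the unpressed plate's face, level with the bed's top; the face looks to -y, to the board. Axes as the clamp's. It moves 40 mm to -y for each clockwise turn of the crank.
- crank (a joint): Crank angle in rad: 0 with the jaw fully open (jaw face at y=+75 mm of the clamp), growing clockwise seen from above, which closes the jaw (6.37 mm a rad). At 0 its arm points to -x of the clamp. Stiff (about 4 N at the handle), stays where it is left; 1.7 to 2.5 turns close the clamp.
- crank_grip (a point): Middle of the crank's upright round wooden handle, 22 mm thick, 50 mm tall (top 23 mm above this point, foot 27 mm below it, just over the flat crank arm). It spins freely on its pin, so it can be pinched from above and led round a circle of 50 mm radius without turning the gripper.
- crank_axis (a point): Point on the upright crank axis at the height of the handle's middle.
- board: Loose wooden pastry board lying flat on the clamp bed, 150 mm (x) by 110 mm (y) by 16 mm thick. Origin: centre of its underside. Its -y edge is turned to the fixed jaw, some mm off it; its +y edge (y=+55 mm) is the free edge to which the rail belongs.
- rail: Loose wooden rail, 150 mm long (x), 18 mm wide (y), 54 mm tall (z), standing on its narrow long face on the table, to the left or right of the clamp. Origin: centre of its underside. It is the same all round, so either long side may face the board. Held by its upper part, the fingers pass over the board.
- honey_jar: Honey jar with a lid, 68 mm across, 112 mm tall, origin at the centre of its underside. Leave it alone.
- salt_shaker: Salt shaker, 44 mm across, 90 mm tall, origin at the centre of its underside. It stands so close beside one half of the rail that a finger hardly fits between; the other half is free. Leave it alone.
- cup: Patterned cup with a handle, 81 x 108 mm, 74 mm tall, origin at the centre of its underside. Leave it alone.
Not all that is in view belongs to the job. Leave any yellow look-alike of the rail alone.

How it is judged:
On the way, in this order (a step that is already met when the one before it is completed fails the run):
1. the rail stands upright on the clamp bed along the board's free edge: gap under 8 mm, within 0.1 rad of parallel, ends even within 8 mm (y of rail in the frame of board between 0.06 and 0.072 m and x of rail in the frame of board between -0.008 and 0.008 m and angle between the x axis of rail and the x axis of board, either way round below 0.1 rad and angle between rail's own z axis and vertical below 0.1 rad and z of rail in the frame of clamp below 0.018 m), for 0.2 s.
2. the sliding jaw presses on the rail (contact force between jaw and rail above 5 N), for 0.2 s.
At the end, for the whole second after the job is handed in: The sliding jaw presses the rail, and the rail the board, with more than 5 N; the board is home against the fixed jaw (within 3 mm); the rail stands upright (0.08 rad) on the bed flush against the board's free edge (gap under 3 mm, parallel within 0.04 rad), ends even within 7 mm; all is at rest (contact force between jaw and rail above 5 N and contact force between rail and board above 5 N and y of board in the frame of clamp below -0.087 m and y of rail in the frame of board between 0.06 and 0.067 m and x of rail in the frame of board between -0.007 and 0.007 m and angle between the x axis of rail and the x axis of board, either way round below 0.04 rad and angle between rail's own z axis and vertical below 0.08 rad and angle between board's own z axis and vertical below 0.05 rad and z of rail in the frame of clamp below 0.018 m and linear speed of rail below 0.02 m/s); the robot touches nothing.
It fails at once if the honey jar is moved by more than 20 mm (distance of honey_jar from where it was at the start of the episode above 0.02 m).
It fails at once if the salt shaker is moved by more than 20 mm (distance of salt_shaker from where it was at the start of the episode above 0.02 m).
It fails at once if the cup is moved by more than 20 mm (distance of cup from where it was at the start of the episode above 0.02 m).
It also fails if it takes over 72 s, if anything falls off the work surface, if the arm or the gripper's body presses on something with over 40 N, if the wrist force passes 120 N, or if a joint passes its speed limit or range.

ROBOT

A 6-joint arm with a two-finger parallel gripper is mounted at the origin on the work surface; the furniture and walls round the work are solid. World frame = base frame: x ahead of the robot, y to its left, z up, the work surface at z = 0. Lengths are in m, angles in rad, forces in N, time in s.
With the tool pointing down it reaches from about 0.3 to 0.775 m from the base axis. Payload 14.6 kg.
Tool frame: the origin (TCP) lies midway between the tips of the shut fingers; the grasp point (between the pads) lies 19 mm behind it (ctrl.pinch_z is the z of the grasp point in the tool frame, in m); z points along the fingers, y is the line along which they close (so a half turn about z gives the same grasp; the last joint's range is limited). The gripper opens to 94 mm and grips with 3 to 60 N. Pads are 16 mm wide; open, the fingers measure 119 mm over their backs; the gripper's body (75 mm by 177 mm) begins 78 mm behind the grasp point.
Start: joints at [-1.288, 0.3, 1.521, -0, 1.321, -0.067], TCP at [0.188, -0.517, 0.205] pointing down, gripper open.
Joint ranges: [-3.03, 3.03], [-0.79, 2.21], [0.23, 2.52], [-1.04, 4.18], [0, 3.07], [-2.55, 2.55]. Speed limits (rad/s): [2.22, 2.22, 2.57, 3.14, 3.14, 3.14].

INTERFACE

Orientations are given as [roll, pitch, yaw] about the fixed x, y, z axes, in that order (R = Rz(yaw) Ry(pitch) Rx(roll)).
In Python, from station import ctrl, camera, ticket gives the robot as it stands. The module is installed in compiled form; this text tells all that it offers.
- The arm moves only by the shell command python3 -m inch 'ROWS' [FORCE]. ROWS is text: rows parted by semicolons, each of 7 numbers parted by spaces: the opening, from -1 (shut) to 1 (fully open), then the shift along the tool's x, y, z in units of 0.03 m (1.0 is 0.03 m), then the turn, a rotation vector about the tool's x, y, z in units of 10 degrees (1.0 is 10 degrees). In form: grip dx dy dz rx ry rz; .... A call has 1 to 10 rows; each row shifts and turns the commanded pose from where the row before left it, along the tool's axes as they then stand; what a row does not reach is not made up. A row lasts 1/8 s, in which the tool goes at most 62.5 mm and 10.7 degrees, less where a joint would pass 70% of its speed; a pose out of reach is approached as far as the arm can. A call with a number of a shift or a turn outside -1 to 1 is refused whole. A call with a gripper value outside its range is refused whole. The fingers move at their own pace and stop on an object; FORCE is the grip in N (left out, the last holds). Time passes only in rows, so rows that do not move let the fingers close. It gives the time, the measured TCP pose, the force, the opening and the grip force at its end, in the units of the state.
- ctrl.get_obs(): the state, without advancing time (a new reading comes with each control period).
- camera(name): name is "side" or "top"; returns a dict with "img" (400x640x3 uint8, blue, green, red), "range_z" (400x640 float32, m along the optical axis (not along the pixel's ray), 0 where there is no reading), "intrinsics" (3x3 intrinsics, pixels), "k1" (the pictures are not rectified: a ray, as slopes to the right and down, at radius r is drawn at 1 + k1 r^2 times it, then the intrinsics apply), "view" (4x4, takes a point from world to camera coordinates). Camera axes: x right, y down, z forward; pixel columns grow to the right and rows downward; lengths in m; the calibration is good to about 2 mm. A picture is of the moment at which its call begins.
- ticket.hand_in(): hands the job in; it is judged then, once.
The state is a dict: "time_s": time; "qpos": joint angles; "joint_vel": joint speeds; "tau": joint torques, N m; "ee_pos": TCP position; "eef_rot": TCP orientation; "force": force on the tool from outside, world axes, zero at the start; "moment": the same for the moment, N m; "grip_width": finger opening in m; "grip_force": force on a finger pad.
Only numpy, scipy, OpenCV 4.12 (cv2) and the standard library are available. Lean on these libraries where they do the work, as an engineer would, in place of code of your own. Each camera call takes 0.05 s, during which the arm holds its last target. There are 200 camera calls.

## Working session

There is one attempt and no reset: what is moved stays moved. The work goes in short steps, Python scripts to look and compute and a shell command to move; the robot and the scene stay as the last step left them, time stands still between calls to the robot, and variables do not carry over. Pictures are saved under pics/ and viewed, at most 10 in all, crops included, and the job is handed in when it is done.

```bash
mkdir -p pics; cat > h.py <<'E'
import numpy as np, cv2
from station import ctrl, camera
def shot(n):
    c=camera(n); return c
def cloud(c):
    K=c["intrinsics"];k1=c["k1"];h,w=c["range_z"].shape
    u,v=np.meshgrid(np.arange(w),np.arange(h))
    xd=(u-K[0,2])/K[0,0];yd=(v-K[1,2])/K[1,1]
    x,y=xd.copy(),yd.copy()
    for _ in range(20):
        f=1+k1*(x*x+y*y);x=xd/f;y=yd/f
    z=c["range_z"];P=np.stack([x*z,y*z,z,np.ones_like(z)],-1)
    W=P@np.linalg.inv(c["view"]).T
    W=W[...,:3];W[z<=0]=np.nan
    return W
E
python3 - <<'E'
from h import *
for n in("top","side"):
    c=shot(n);cv2.imwrite(f"pics/{n}0.png",c["img"]);np.savez(f"{n}0.npz",**c);W=cloud(c)
    print(n,c["intrinsics"],c["k1"],np.linalg.inv(c["view"]).round(3))
print(ctrl.get_obs(),ctrl.pinch_z)
E
```

```text
top [[486.96915116   0.         314.56031474]
 [  0.         486.96915116 200.55844013]
 [  0.           0.           1.        ]] -0.06622467399672777 [[-0.261 -0.944  0.202  0.151]
 [-0.965  0.255 -0.054  0.072]
 [-0.    -0.21  -0.978  1.712]
 [ 0.     0.     0.     1.   ]]
side [[441.9041581    0.         318.94357237]
 [  0.         441.9041581  204.87189858]
 [  0.           0.           1.        ]] -0.12373005463452436 [[-0.945 -0.167  0.28   0.139]
 [-0.326  0.442 -0.836  0.996]
 [ 0.016 -0.881 -0.472  0.694]
 [ 0.     0.     0.     1.   ]]
{'time_s': 0.1, 'qpos': array([-1.28759383e+00,  3.00382446e-01,  1.52148110e+00, -2.04792822e-05,
        1.32069578e+00, -6.66277211e-02]), 'joint_vel': array([ 0.00111151, -0.00113108, -0.00306545,  0.00106523,  0.00034761,
       -0.0004249 ]), 'tau': array([-1.60648860e-04, -5.32641327e+01, -3.53287303e+01,  7.08532822e-02,
        2.34265690e-02, -5.53447967e-05]), 'ee_pos': array([ 0.18842263, -0.51648443,  0.20497725]), 'eef_rot': array([-3.14062681e+00, -4.45662173e-05,  3.49835275e-01]), 'force': array([0.42804971, 0.91338458, 0.34923447]), 'moment': array([ 0.00993682, -0.02507448, -0.02551686]), 'grip_force': 0.0, 'grip_width': 0.09397564806032044} -0.0188
```

View pics/top0.png

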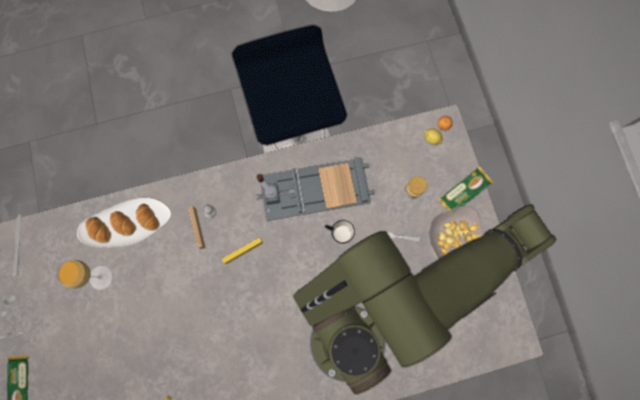

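View pics/side0.png

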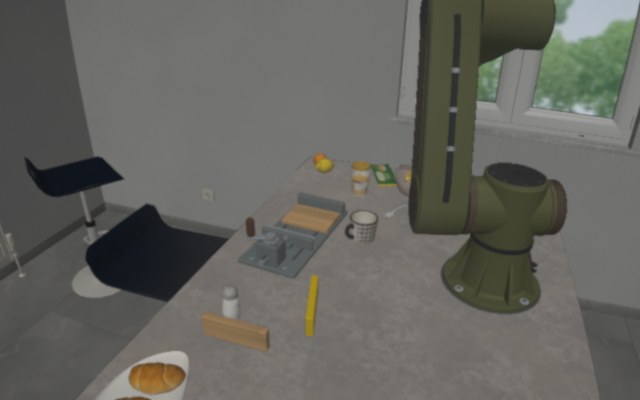

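Rail candidates in the top view are the wooden bar at (196,228), the yellow bar at (242,250) and the board at (338,187). I choose the wooden bar at (196,228): it's natural wood with the salt shaker at (210,211) beside its upper half. The yellow bar is the look-alike. The crank handle is at about (260,178), the cup at (342,232) and the honey jar at (416,187).

```bash
cat > m.py <<'E'
from h import *
def rect(P):
    (c,s,a)=cv2.minAreaRect((P[:,:2]*1000).astype(np.float32))
    if s[0]<s[1]: s=s[::-1];a+=90
    a=(a+90)%180-90
    return np.round(c,1),np.round(s,1),round(a,2),"z",np.round(np.median(P[:,2])*1000,1)
def comps(W,m,lo=.004,n=15):
    k,l,st,ce=cv2.connectedComponentsWithStats(m.astype(np.uint8),connectivity=8)
    for i in range(1,k):
        if st[i,4]>=n: yield ce[i].round(),st[i,4],W[l==i]
if __name__=="__main__":
    for n in("top","side"):
        c=dict(np.load(f"{n}0.npz"));W=cloud(c);hsv=cv2.cvtColor(c["img"],cv2.COLOR_BGR2HSV).astype(int)
        H,S,V=hsv[...,0],hsv[...,1],hsv[...,2]
        reg=(W[...,0]>.25)&(W[...,0]<.85)&(abs(W[...,1])<.6)
        wood=reg&(H>5)&(H<22)&(S>70)&(V>90)
        yel=reg&(H>=22)&(H<32)&(S>150)
        for nm,m,zlo in(("wood",wood,.005),("woodtop",wood&(W[...,2]>.049)&(W[...,2]<.062),0),("yel",yel,0),("high.045+",reg&(W[...,2]>.065),0),("jaws",reg&(W[...,2]>.040)&(W[...,2]<.05)&(S<70),0),("bed",reg&(W[...,2]>.008)&(W[...,2]<.016),0),("knob",reg&(S>60)&(W[...,2]>.09)&(V<110),0)):
            for ce,a,P in comps(W,m): print(n,nm,ce,a,*rect(P),"zmax",(P[:,2].max()*1000).round())
    c=dict(np.load("top0.npz"))["img"]
    a=cv2.resize(c[190:270,170:280],None,fx=5,fy=5,interpolation=2)
    b=cv2.resize(c[140:230,240:390],None,fx=5,fy=5,interpolation=2)[:,:750]
    cv2.imwrite("pics/crop1.png",a);cv2.imwrite("pics/crop2.png",b)
E
python3 m.py
```

```text
top wood [444. 123.] 182 [ 661.5 -564.9] [67.7 51.9] -43.3 z 41.0 zmax 56.0
top wood [337. 185.] 1244 [ 533.7 -114.7] [151.5 109.5] -3.8 z 28.3 zmax 43.0
top wood [416. 186.] 336 [ 448.4 -374. ] [80.4 62.7] -54.73 z 111.0 zmax 122.0
top wood [472. 183.] 28 [ 417.8 -587.9] [26.8 19.4] -78.39 z 11.6 zmax 18.0
top wood [444. 205.] 37 [ 365.1 -467.2] [66.4 20.8] 7.88 z 3.7 zmax 46.0
top wood [146. 217.] 392 [595.1 569. ] [104.7  60.2] 14.71 z 45.5 zmax 61.0
top wood [196. 227.] 272 [518.9 407.4] [160.6  31.6] 1.05 z 52.9 zmax 63.0
top wood [456. 228.] 395 [ 275.8 -471.5] [152.2  51.2] -89.9 z 54.0 zmax 80.0
top woodtop [144. 217.] 122 [593.1 570.6] [73.2 39.4] 13.24 z 52.1 zmax 61.0
top woodtop [195. 226.] 204 [514.  401.5] [150.6  19.4] 0.75 z 54.3 zmax 62.0
top woodtop [449. 227.] 59 [ 276.7 -443.7] [50.3 37.7] 10.74 z 57.9 zmax 62.0
top woodtop [464. 226.] 39 [ 271.2 -499.2] [37.6 21.8] 41.88 z 52.4 zmax 61.0
top woodtop [441. 235.] 22 [ 263.3 -410.7] [21.2 20.8] -68.65 z 55.5 zmax 61.0
top yel [429. 134.] 32 [ 624.8 -484.8] [30.2 13.3] -34.5 z 47.1 zmax 64.0
top yel [438. 139.] 29 [ 
[... 4704 characters left out ...]
] 15.0 z 12.1 zmax 16.0
side bed [396. 208.] 19 [ 300.  -280.8] [52.1  9.7] 65.61 z 10.7 zmax 13.0
side bed [299. 248.] 1206 [547.  -28.8] [383.3 171. ] 85.86 z 11.5 zmax 16.0
side bed [363. 241.] 43 [354.2 -53.6] [58.4 16.9] 23.55 z 12.4 zmax 16.0
side bed [250. 255.] 245 [632.9 115.3] [120.9  50.8] -64.09 z 11.2 zmax 15.0
side bed [236. 339.] 174 [514.2 415.8] [147.5  16.9] 6.9 z 12.0 zmax 16.0
side bed [310. 332.] 20 [374.1 341.6] [15.2  4.4] 15.91 z 12.1 zmax 16.0
side bed [157. 363.] 619 [632.4 543.3] [140.6  63.8] 33.73 z 12.2 zmax 16.0
side bed [177. 392.] 110 [551.3 573.7] [44.3 21.3] -62.89 z 11.8 zmax 16.0
side knob [250. 227.] 108 [604.4 150.7] [15.8 14.9] 26.57 z 120.3 zmax 142.0
```

View pics/crop1.png

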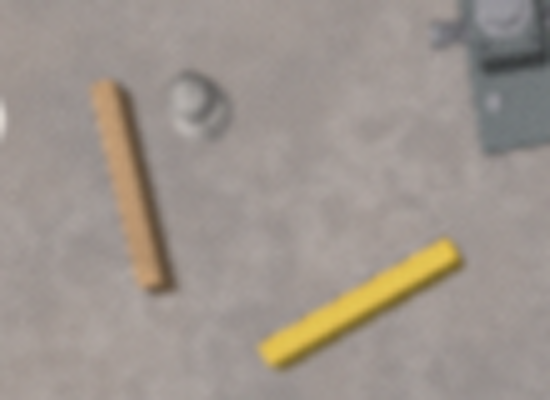

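View pics/crop2.png

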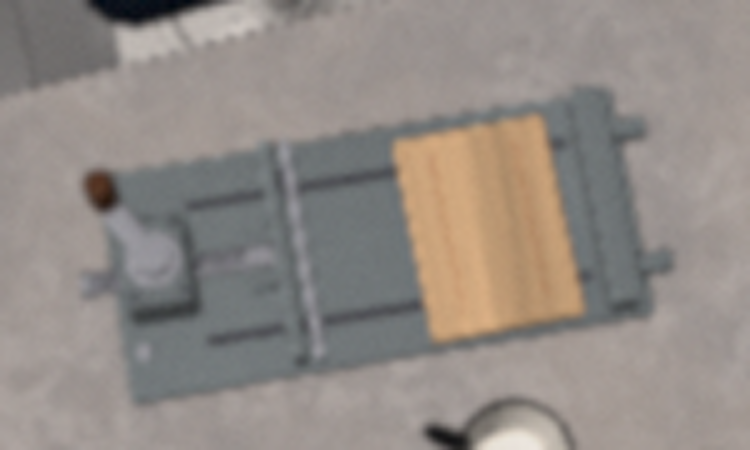

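```bash
cat > go.py <<'E'
import sys,numpy as np
from station import ctrl
from scipy.spatial.transform import Rotation as R
def need(X,Y,Z,yawdeg):
    o=ctrl.get_obs();r=R.from_euler("xyz",o["eef_rot"]);t=R.from_euler("xyz",[np.pi,0,np.radians(yawdeg)])
    rv=(r.inv()*t).as_rotvec(True)/10
    d=np.array([X,Y,Z])-o["ee_pos"]
    print("now",(o["ee_pos"]*1000).round(1),"yaw",np.degrees(o["eef_rot"][2]).round(2),"w",round(o["grip_width"],4),"t",round(o["time_s"],2),"q",o["qpos"].round(2))
    print("turn",rv.round(2),"shift in current axes",(r.inv().apply(d)/.03).round(2),"in final axes",(t.inv().apply(d)/.03).round(2))
if __name__=="__main__": need(*map(float,sys.argv[1:]))
E
python3 - <<'E'
from m import *
def ray(c,uv,z):
    p=cv2.undistortPoints(np.float32(uv).reshape(-1,1,2),c["intrinsics"],np.array([c["k1"],0,0,0,0.])).reshape(-1,2) if False else None
    K=c["intrinsics"];uv=np.asarray(uv,float);d=(uv-[K[0,2],K[1,2]])/[K[0,0],K[1,1]];x=d.copy()
    for _ in range(20): x=d/(1+c["k1"]*(x**2).sum(1,keepdims=True))
    M=np.linalg.inv(c["view"]);D=np.c_[x,np.ones(len(x))]@M[:3,:3].T;o=M[:3,3]
    return o+D*((z-o[2])/D[:,2:])
for n in("top","side"):
    c=dict(np.load(f"{n}0.npz"));W=cloud(c);hsv=cv2.cvtColor(c["img"],cv2.COLOR_BGR2HSV).astype(int);H,S,V=np.moveaxis(hsv,-1,0)
    wood=(H>5)&(H<22)&(S>70)&(V>90)
    def box(x0,x1,y0,y1,z0,z1): return (W[...,0]>x0)&(W[...,0]<x1)&(W[...,1]>y0)&(W[...,1]<y1)&(W[...,2]>z0)&(W[...,2]<z1)
    for nm,m,z in(("rail",wood&box(.42,.61,.37,.44,.046,.065),.054),("board",wood&box(.44,.63,-.19,-.02,.02,.045),.028),
      ("knobtop",box(.57,.64,.11,.18,.134,.155),.142),("jar",box(.4,.5,-.42,-.3,.1,.13),.112),("fixedjaw",box(.43,.63,-.24,-.16,.039,.055)&(S<90),.047),("slidejaw",box(.45,.64,-.0,.05,.041,.055)&(S<90),.047),("housing",box(.53,.61,.08,.16,.07,.088),.078)):
        v,u=np.nonzero(m);P=ray(c,np.c_[u,v],z);q=P[:,:2]-P[:,:2].mean(0);w,e=np.linalg.eigh(q.T@q);d=e[:,1];d=d*np.sign(d[0])
        print(n,nm,len(u),"mean",(P[:,:2].mean(0)*1000).round(1),"pca",np.degrees(np.arctan2(d[1],d[0])).round(2),rect(P)[:3],"depthmean",(W[m].mean(0)*1000).round(1))
E
python3 go.py .503 .404 .2 0.8
```

```text
top rail 230 mean [513.1 401.3] pca 1.15 (array([514.2, 400.9]), array([149.4,  19.8]), 0.94) depthmean [513.1 401.3  53.8]
top board 1218 mean [ 532.9 -114.3] pca -3.83 (array([ 533. , -114.3]), array([150. , 109.3]), -3.85) depthmean [ 532.8 -114.2   28.6]
top knobtop 31 mean [603.9 142.2] pca 47.91 (array([604.6, 142.7]), array([19.6, 16.6]), 29.72) depthmean [604.3 142.3 140.8]
top jar 275 mean [ 444.3 -368.4] pca -70.96 (array([ 445.3, -367.8]), array([62.2, 59.5]), 74.9) depthmean [ 444.3 -368.3  112.1]
top fixedjaw 294 mean [ 529.3 -199.8] pca -5.65 (array([ 529.8, -208.1]), array([159.5,  43.5]), -7.02) depthmean [ 529.3 -199.8   47. ]
top slidejaw 230 mean [552.2  27.9] pca -5.14 (array([552.1,  31.9]), array([159.9,  34.9]), -5.27) depthmean [552.1  27.9  47.4]
top housing 178 mean [558.5 120.2] pca -9.1 (array([566.2, 120.1]), array([76.7, 52.3]), -3.5) depthmean [558.8 120.2  77. ]
side rail 537 mean [510.8 412.4] pca 0.57 (array([513.4, 413.2]), array([150.4,  24.5]), 0.83) depthmean [512.1 410.4  51.8]
side board 925 mean [ 531.1 -100.9] pca -3.93 (array([ 532.4, -101.7
[... 220 characters left out ...]
2 -351.6] pca -78.51 (array([ 446. , -350.2]), array([79.6, 60.3]), -76.77) depthmean [ 446.5 -357.3  109.5]
side fixedjaw 259 mean [ 529.8 -187.2] pca -5.54 (array([ 532.1, -186.7]), array([162.7,  37.4]), -5.04) depthmean [ 531.  -190.9   45. ]
side slidejaw 311 mean [549.1  34.5] pca -5.95 (array([552.,  38.]), array([157.6,  37.6]), -5.74) depthmean [549.8  32.7  45.8]
side housing 257 mean [560.8 136.4] pca 0.35 (array([570.8, 133.4]), array([90.9, 51.7]), -1.36) depthmean [560.9 136.   77.6]
now [ 188.4 -516.5  205. ] yaw 20.04 w 0.094 t 0.1 q [-1.29  0.3   1.52 -0.    1.32 -0.07]
turn [-0.01  0.    1.92] shift in current axes [ 20.37 -25.23   0.19] in final axes [ 10.91 -30.53   0.17]
```

```bash
python3 -m inch '1 0 0 -0.5 0 0 0.96;1 0 0 -0.5 0 0 0.96;1 0.35 -1 0 0 0 0;1 0.35 -1 0 0 0 0;1 0.35 -1 0 0 0 0;1 0.35 -1 0 0 0 0;1 0.35 -1 0 0 0 0;1 0.35 -1 0 0 0 0;1 0.35 -1 0 0 0 0;1 0.35 -1 0 0 0 0' 25
python3 -m inch '1 0.35 -1 0 0 0 0;1 0.35 -1 0 0 0 0;1 0.35 -1 0 0 0 0;1 0.35 -1 0 0 0 0;1 0.35 -1 0 0 0 0;1 0.35 -1 0 0 0 0;1 0.35 -1 0 0 0 0;1 0.35 -1 0 0 0 0;1 0.35 -1 0 0 0 0;1 0.35 -1 0 0 0 0'
python3 -m inch '1 0.35 -1 0 0 0 0;1 0.35 -1 0 0 0 0;1 0.35 -1 0 0 0 0;1 0.35 -1 0 0 0 0;1 0.35 -1 0 0 0 0;1 0.35 -1 0 0 0 0;1 0.35 -1 0 0 0 0;1 0.35 -1 0 0 0 0;1 0.35 -1 0 0 0 0;1 0 0 0 0 0 0'
python3 go.py .504 .404 .022 1.0
```

```text
time_s: 1.35
ee_pos: [0.2691, -0.2744, 0.2353]
eef_rot: [-3.141, 0.0, 0.015]
force: [0.1, 0.3, -0.2]
grip_width: 0.0938
grip_force: 0.0
time_s: 2.6
ee_pos: [0.3696, 0.0271, 0.2353]
eef_rot: [3.142, 0.0, 0.015]
force: [-0.6, -0.6, 0.5]
grip_width: 0.094
grip_force: 0.0
time_s: 3.85
ee_pos: [0.46, 0.2986, 0.2346]
eef_rot: [3.141, 0.001, 0.016]
force: [0.1, -0.1, 0.3]
grip_width: 0.0936
grip_force: 0.0
now [460.  298.6 234.6] yaw 0.93 w 0.0936 t 3.85 q [0.51 0.28 1.48 0.   1.38 2.06]
turn [ 0.    0.01 -0.01] shift in current axes [ 1.53 -3.49  7.08] in final axes [ 1.53 -3.49  7.09]
```

```bash
python3 -m inch '1 0.4 -0.9 0.2 0 0 0;1 0.4 -0.9 0.5 0 0 0;1 0.4 -0.9 0.6 0 0 0;1 0.33 -0.79 0.6 0 0 0;1 0 0 1 0 0 0;1 0 0 1 0 0 0;1 0 0 1 0 0 0;1 0 0 1 0 0 0;1 0 0 0.6 0 0 0;1 0 0 0 0 0 0'
python3 go.py .504 .404 .022 1.0; python3 - <<'E'
from h import *
c=shot("side");cv2.imwrite("pics/grasp.png",cv2.resize(c["img"][220:380,150:330],None,fx=4,fy=4)[:600])
E
```

```text
time_s: 5.1
ee_pos: [0.5041, 0.4021, 0.0396]
eef_rot: [3.14, 0.002, 0.014]
force: [0.2, -0.3, 0.4]
grip_width: 0.0943
grip_force: 0.0
now [504.1 402.1  39.6] yaw 0.82 w 0.0943 t 5.1 q [ 0.62  0.68  1.37 -0.    1.1   2.17]
turn [ 0.01  0.01 -0.02] shift in current axes [-0.   -0.06  0.59] in final axes [-0.   -0.06  0.59]
```

View pics/grasp.png

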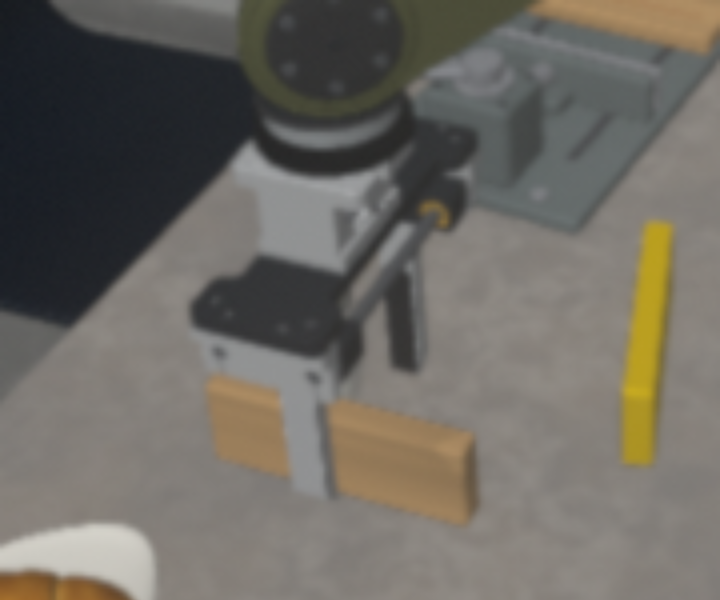

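The fingers straddle the rail's free half: the near finger is at crop (308,440), and the shaker is clear behind the gripper.

```bash
python3 -m inch '1 0 0 0.59 0 0 0;1 0 0 0 0 0 0;-1 0 0 0 0 0 0;-1 0 0 0 0 0 0;-1 0 0 0 0 0 0;-1 0 0 0 0 0 0;-1 0 0 0 0 0 0;-1 0 0 0 0 0 0;-1 0 0 0 0 0 0;-1 0 0 0 0 0 0' 40
python3 go.py .504 .404 .022 1.0
```

```text
time_s: 6.4
ee_pos: [0.5044, 0.4028, 0.0228]
eef_rot: [-3.141, -0.0, 0.015]
force: [-0.8, 0.4, 2.3]
grip_width: 0.0176
grip_force: 40.4
now [504.4 402.8  22.8] yaw 0.84 w 0.0176 t 6.4 q [0.62 0.7  1.38 0.   1.06 2.17]
turn [-0.   -0.   -0.02] shift in current axes [-0.01 -0.04  0.03] in final axes [-0.01 -0.04  0.03]
```

```bash
python3 -m inch '-1 0 0 -0.3 0 0 0;-1 0 0 -0.8 0 0 0;-1 0 0 -1 0 0 0;-1 0 0 -1 0 0 0;-1 0 0 -1 0 0 0;-1 0 0 -1 0 0 0;-1 0 0 -1 0 0 0;-1 0 0 -1 0 0 0;-1 0 0.5 0 0 0 0.47;-1 0 0.8 0 0 0 0'
python3 go.py .528 -.046 .14 -3.85
```

```text
time_s: 7.65
ee_pos: [0.5028, 0.3636, 0.2363]
eef_rot: [-3.141, -0.0, -0.068]
force: [-0.1, -0.1, -0.9]
grip_width: 0.0179
grip_force: 40.0
now [502.8 363.6 236.3] yaw -3.89 w 0.0179 t 7.65 q [ 0.57  0.44  1.26 -0.    1.44  2.21]
turn [-0. -0. -0.] shift in current axes [ 1.76 13.57  3.21] in final axes [ 1.75 13.57  3.21]
```

```bash
python3 -m inch '-1 0.13 0.97 0 0 0 0;-1 0.13 0.97 0 0 0 0;-1 0.13 0.97 0 0 0 0;-1 0.13 0.97 0 0 0 0;-1 0.13 0.97 0 0 0 0;-1 0.13 0.97 0 0 0 0;-1 0.13 0.97 0 0 0 0;-1 0.13 0.97 0 0 0 0;-1 0.13 0.97 0 0 0 0;-1 0.13 0.97 0 0 0 0'
python3 -m inch '-1 0.13 0.97 0 0 0 0;-1 0.13 0.97 0.7 0 0 0;-1 0.13 0.8 0.9 0 0 0;-1 0.07 0.6 0.9 0 0 0;-1 0 0 0.7 0 0 0;-1 0 0 0 0 0 0;-1 0 0 0 0 0 0'
python3 go.py .528 -.046 .14 -3.85; python3 - <<'E'
from m import *
for n in("side","top"):
    c=shot(n);cv2.imwrite(f"pics/hov_{n}.png",c["img"]);W=cloud(c);hsv=cv2.cvtColor(c["img"],cv2.COLOR_BGR2HSV).astype(int);H,S,V=np.moveaxis(hsv,-1,0)
    w=(H>5)&(H<22)&(S>70)&(V>90)&(W[...,0]>.4)&(W[...,0]<.66)&(W[...,1]>-.22)&(W[...,1]<.06)
    for nm,z0,z1 in(("rail",.11,.19),("board",.02,.04)):
        for ce,a,P in comps(W,w&(W[...,2]>z0)&(W[...,2]<z1)): print(n,nm,ce,a,*rect(P),"depth xrange",np.percentile(P[:,0],[.5,99.5]).round(4))
E
```

```text
time_s: 8.9
ee_pos: [0.5222, 0.0698, 0.2363]
eef_rot: [3.142, -0.0, -0.067]
force: [0.5, -0.2, -1.2]
grip_width: 0.0177
grip_force: 40.0
time_s: 9.78
ee_pos: [0.5298, -0.0299, 0.141]
eef_rot: [3.142, -0.001, -0.067]
force: [-1.4, 0.7, -0.5]
grip_width: 0.0177
grip_force: 40.0
now [529.8 -29.9 141. ] yaw -3.84 w 0.0177 t 9.78 q [-0.13  0.32  1.65 -0.    1.17  1.51]
turn [ 0.   -0.01  0.  ] shift in current axes [-0.02  0.54  0.03] in final axes [-0.02  0.54  0.03]
side rail [299. 192.] 817 [541.7 -25.6] [146.9  20.9] -2.94 z 146.5 depth xrange [0.4687 0.6136]
side board [311. 217.] 938 [ 534.7 -108.3] [148.  111.8] -4.18 z 27.3 depth xrange [0.4598 0.609 ]
top board [348. 186.] 328 [ 530.6 -149.2] [149.8  40.3] -3.95 z 28.7 depth xrange [0.456  0.6021]
```

```bash
python3 -c "
import cv2
a=cv2.imread('pics/hov_side.png')[130:290,220:400];b=cv2.imread('pics/hov_top.png')[120:280,240:420]
cv2.imwrite('pics/hov.png',cv2.resize(cv2.hconcat([a,b]),None,fx=2.2,fy=2.2,interpolation=2))"
```

```text
(no output)
```

View pics/hov.png

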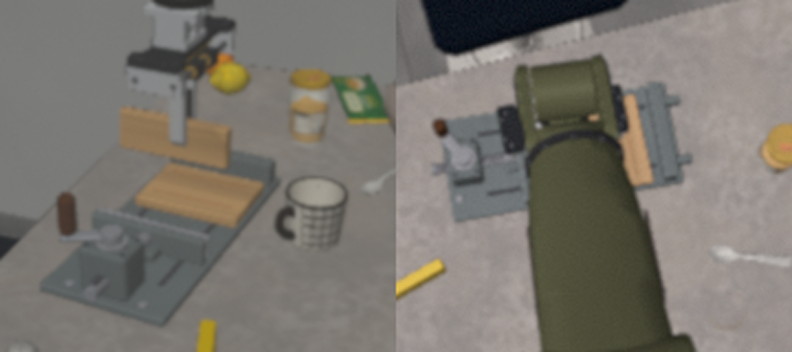

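```bash
python3 -m inch '-1 -0.02 0.5 0 0 0 0;-1 0 0 1 0 0 0;-1 0 0 1 0 0 0;-1 0 0 0.7 0 0 0;-1 0 0 0.4 0 0 0;-1 0 0 0.3 0 0 0;-1 0 0 0 0 0 0;-1 0 0 0 0 0 0'
python3 go.py .528 -.045 .0348 -3.85; python3 - <<'E'
from m import *
for n in("side",):
    c=shot(n);cv2.imwrite(f"pics/low.png",cv2.resize(c["img"][160:290,220:380],None,fx=4.5,fy=4.5,interpolation=2))
E
```

```text
time_s: 10.88
ee_pos: [0.5281, -0.0451, 0.0384]
eef_rot: [3.142, -0.001, -0.067]
force: [-0.4, 0.0, -0.9]
grip_width: 0.0179
grip_force: 40.0
now [528.1 -45.1  38.4] yaw -3.86 w 0.0179 t 10.88 q [-0.15  0.46  1.73  0.    0.95  1.48]
turn [ 0.   -0.01 -0.  ] shift in current axes [-0.01 -0.    0.12] in final axes [-0.01 -0.    0.12]
```

View pics/low.png

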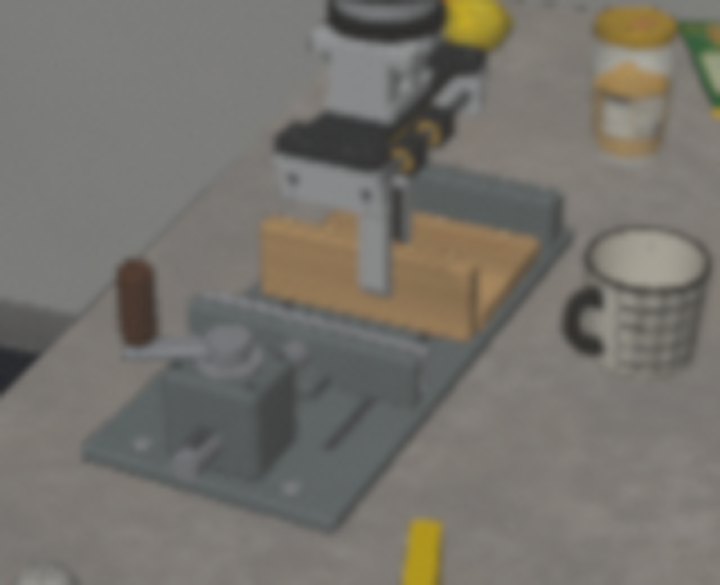

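```bash
python3 -m inch '-1 0 0 0.12 0 0 0;-1 0 0 0.05 0 0 0;-0.2 0 0 0 0 0 0;-0.2 0 0 0 0 0 0;-0.2 0 0 0 0 0 0;-0.2 0 0 0 0 0 0;-0.2 0 0 -0.5 0 0 0;-0.2 0 0 -1 0 0 0;-0.2 0 0 -1 0 0 0;-0.2 0 0 -1 0 0 0'
python3 -m inch '-0.2 0 0 -1 0 0 0;-0.2 0 0 -1 0 0 0;0.1 0.5 -1 0 0 0 0;0.1 0.5 -1 0 0 0 0;0.1 0.5 -1 0 0 0 0;0.1 0 0 0 0 0 0;0.1 0 0 0 0 0 0'
python3 go.py .604 .144 .19 0; python3 - <<'E'
from m import *
for n in("side","top"):
    c=shot(n);cv2.imwrite(f"pics/rel_{n}.png",c["img"]);np.savez(f"{n}1.npz",**c);W=cloud(c);hsv=cv2.cvtColor(c["img"],cv2.COLOR_BGR2HSV).astype(int);H,S,V=np.moveaxis(hsv,-1,0)
    w=(H>5)&(H<22)&(S>70)&(V>90)&(W[...,0]>.4)&(W[...,0]<.66)&(W[...,1]>-.22)&(W[...,1]<.06)
    for nm,z0,z1 in(("rail",.058,.075),("board",.02,.036)):
        for ce,a,P in comps(W,w&(W[...,2]>z0)&(W[...,2]<z1)): print(n,nm,ce,a,*rect(P))
    m=(W[...,0]>.56)&(W[...,0]<.66)&(W[...,1]>.09)&(W[...,1]<.2)&(W[...,2]>.1)&(W[...,2]<.155)&(S>60)&(V<120)
    for ce,a,P in comps(W,m): print(n,"knob",ce,a,*rect(P),P.mean(0).round(4),P[:,2].max())
E
```

```text
time_s: 12.18
ee_pos: [0.5278, -0.045, 0.1397]
eef_rot: [3.142, -0.001, -0.067]
force: [-0.3, 0.1, 0.7]
grip_width: 0.0377
grip_force: 0.0
time_s: 13.05
ee_pos: [0.5784, 0.0413, 0.1981]
eef_rot: [3.141, -0.0, -0.067]
force: [-0.8, 1.3, 0.3]
grip_width: 0.0521
grip_force: 0.0
now [578.4  41.3 198.1] yaw -3.86 w 0.0521 t 13.05 q [ 0.01  0.37  1.44 -0.    1.33  1.65]
turn [ 0.   -0.   -0.39] shift in current axes [ 0.62 -3.47  0.27] in final axes [ 0.85 -3.42  0.27]
side rail [302. 216.] 237 [539.7 -43. ] [146.3  21.3] -4.44 z 64.3
side board [312. 218.] 660 [535.2 -97.5] [149.1 136.2] -4.97 z 27.5
side knob [250. 226.] 102 [603.2 152.5] [16.2 13.2] 46.86 z 122.3 [0.6034 0.1526 0.1222] 0.14236207208558316
top rail [318. 175.] 23 [576.5 -56.3] [49.6  6.8] -3.48 z 65.0
top board [338. 184.] 1125 [ 534.1 -114.5] [150.9 109.8] -4.21 z 28.5
top knob [260. 178.] 29 [601.8 142.4] [17.5 14.2] 27.91 z 140.7 [0.6009 0.1413 0.1368] 0.14750121437929287
```

```bash
python3 -m inch '0.1 0 0 0 0 0 -0.39;0.1 0.2 -0.85 0 0 0 0;0.1 0.2 -0.85 0 0 0 0;0.1 0.2 -0.85 0 0 0 0;0.1 0.25 -0.85 0 0 0 0;0.1 0 0 0 0 0 0;0.1 0 0 0.6 0 0 0;0.1 0 0 0.6 0 0 0;0.1 0 0 0 0 0 0'
python3 go.py .604 .144 .103 0
python3 - <<'E'
from m import *
for n in("top0","side0"):
    c=dict(np.load(n+".npz"));W=cloud(c)
    m=(W[...,0]>.53)&(W[...,0]<.6)&(W[...,1]>.09)&(W[...,1]<.16)
    z=W[m][:,2];print(n,np.histogram(z,bins=np.arange(.07,.15,.004)))
    for lo in(.082,.086,.09):
        P=W[m&(W[...,2]>lo)&(W[...,2]<.105)];print(lo,len(P),P.mean(0).round(4),np.median(P,0).round(4))
E
```

```text
time_s: 14.28
ee_pos: [0.6032, 0.143, 0.1594]
eef_rot: [3.141, 0.004, -0.0]
force: [-0.4, -0.7, 0.7]
grip_width: 0.0517
grip_force: 0.0
now [603.2 143.  159.4] yaw -0.0 w 0.0517 t 14.28 q [ 0.17  0.5   1.36 -0.    1.29  1.74]
turn [ 0.    0.02 -0.  ] shift in current axes [ 0.03 -0.04  1.88] in final axes [ 0.03 -0.03  1.88]
top0 (array([60, 58, 25, 15, 35, 37, 15,  3,  2,  3,  2,  2,  1,  2,  2,  3,  4,
        3,  2]), array([0.07 , 0.074, 0.078, 0.082, 0.086, 0.09 , 0.094, 0.098, 0.102,
       0.106, 0.11 , 0.114, 0.118, 0.122, 0.126, 0.13 , 0.134, 0.138,
       0.142, 0.146]))
0.082 106 [0.5695 0.1246 0.0903] [0.569  0.1254 0.0902]
0.086 91 [0.5703 0.1257 0.0914] [0.5679 0.1259 0.091 ]
0.09 56 [0.5697 0.1253 0.0935] [0.5676 0.1253 0.0931]
side0 (array([92, 64, 33, 28, 62, 53,  4,  7,  6,  2,  4,  7,  4,  6,  4,  7,  4,
        7,  1]), array([0.07 , 0.074, 0.078, 0.082, 0.086, 0.09 , 0.094, 0.098, 0.102,
       0.106, 0.11 , 0.114, 0.118, 0.122, 0.126, 0.13 , 0.134, 0.138,
       0.142, 0.146]))
0.082 157 [0.5735 0.134  0.0896] [0.5718 0.1339 0.0891]
0.086 129 [0.5735 0.1332 0.0908] [0.5714 0.1334 0.0901]
0.09 67 [0.5709 0.1315 0.0933] [0.5653 0.1295 0.092 ]
```

```bash
python3 -m inch '0.1 0 0 1 0 0 0;0.1 0 0 0.87 0 0 0;-0.7 0 0 0 0 0 0;-0.7 0 0 0 0 0 0;-0.7 0 0 0 0 0 0;-0.7 0 0 0 0 0 0;-0.7 0 0 0 0 0 0;-0.7 0 0 0 0 0 0' 30
python3 go.py .604 .144 .103 0; python3 - <<'E'
from h import *
c=shot("side");cv2.imwrite("pics/knob.png",cv2.resize(c["img"][160:290,200:360],None,fx=4.5,fy=4.5,interpolation=2))
E
```

```text
time_s: 15.28
ee_pos: [0.6047, 0.1441, 0.1067]
eef_rot: [-3.141, -0.002, 0.001]
force: [0.2, 1.5, 6.7]
grip_width: 0.0211
grip_force: 30.0
now [604.7 144.1 106.7] yaw 0.05 w 0.0211 t 15.28 q [0.17 0.55 1.41 0.   1.18 1.74]
turn [-0.   -0.01  0.  ] shift in current axes [-0.02  0.    0.12] in final axes [-0.02  0.    0.12]
```

View pics/knob.png

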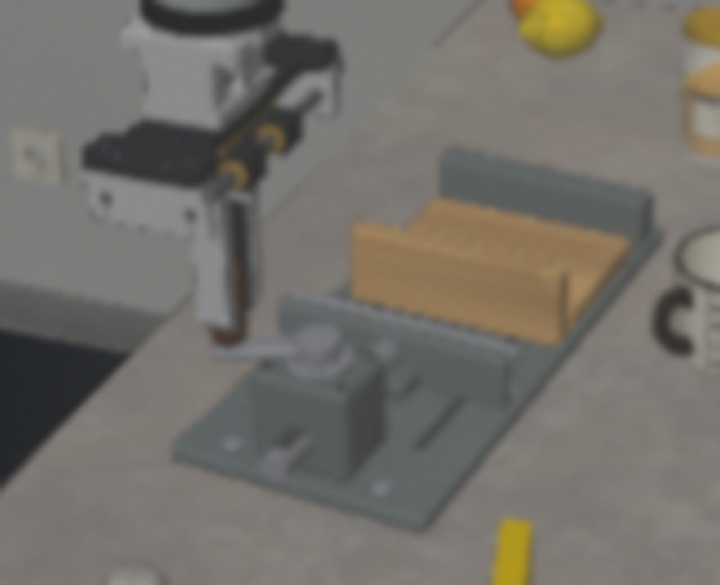

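The knob, at crop (232,300), is held between the fingers. The rail stands flush along the board's edge with its ends even.

```bash
cat > circ.py <<'E'
import sys,numpy as np
from station import ctrl
cx,cy,step,n=map(float,sys.argv[1:5]);o=ctrl.get_obs();p=o["ee_pos"][:2]*1000-[cx,cy]
a0=np.degrees(np.arctan2(p[1],p[0]));print("r",np.hypot(*p).round(1),"ang",a0.round(1),"z",o["ee_pos"][2].round(4),"F",o["force"].round(1),"yaw",o["eef_rot"].round(3))
P=p.copy()
for i in range(int(n)):
    a=np.radians(a0-step*(i+1));q=50*np.array([np.cos(a),np.sin(a)]);d=(q-P)/30;P=q
    print(round(d[0],2),round(-d[1],2))
E
python3 circ.py 560.5 121.5 20 9
```

```text
r 49.6 ang 27.0 z 0.1067 F [0.  1.  6.2] yaw [-3.141e+00 -2.000e-03  1.000e-03]
0.18 0.55
-0.03 0.58
-0.23 0.53
-0.39 0.42
-0.52 0.26
-0.57 0.07
-0.56 -0.13
-0.49 -0.31
-0.35 -0.46
```

```bash
python3 -m inch '-0.7 0.18 0.55 -0.08 0 0 0;-0.7 -0.03 0.58 0 0 0 0;-0.7 0 0 0 0 0 0' ; python3 -m inch '-0.7 -0.23 0.53 0 0 0 0;-0.7 -0.39 0.42 0 0 0 0;-0.7 0 0 0 0 0 0'; python3 circ.py 560.5 121.5 20 5
```

```text
time_s: 15.7
ee_pos: [0.6074, 0.1089, 0.1069]
eef_rot: [3.141, 0.004, -0.0]
force: [-5.4, -2.6, -4.6]
grip_width: 0.0212
grip_force: 30.0
time_s: 16.08
ee_pos: [0.5878, 0.0815, 0.1069]
eef_rot: [-3.14, 0.005, 0.001]
force: [-9.9, 5.3, -4.8]
grip_width: 0.0213
grip_force: 30.0
r 48.4 ang -55.7 z 0.1069 F [-9.9  5.3 -4.8] yaw [-3.14e+00  5.00e-03  1.00e-03]
-0.5 0.28
-0.58 0.04
-0.56 -0.16
-0.47 -0.34
-0.33 -0.48
```

```bash
python3 circ.py 559.3 122.7 20 10
```

```text
r 50.1 ang -55.3 z 0.1069 F [-9.9  5.3 -4.8] yaw [-3.14e+00  5.00e-03  1.00e-03]
-0.53 0.24
-0.58 0.05
-0.56 -0.15
-0.47 -0.33
-0.33 -0.48
-0.15 -0.56
0.05 -0.58
0.25 -0.52
0.41 -0.41
0.53 -0.24
```

```bash
python3 -m inch '-0.7 -0.62 0.24 0 0 0 0;-0.7 -0.58 0.05 0 0 0 0;-0.7 -0.56 -0.15 0 0 0 0;-0.7 -0.47 -0.33 0 0 0 0;-0.7 0 0 0 0 0 0'; python3 circ.py 559.3 122.7 20 1;  python3 -m inch '-0.7 -0.33 -0.48 0 0 0 0;-0.7 -0.15 -0.56 0 0 0 0;-0.7 0.05 -0.58 0 0 0 0;-0.7 0.25 -0.52 0 0 0 0;-0.7 0 0 0 0 0 0'; python3 circ.py 559.3 122.7 20 10
```

```text
time_s: 16.7
ee_pos: [0.5226, 0.0884, 0.1071]
eef_rot: [-3.14, -0.0, 0.002]
force: [6.0, 11.5, -14.6]
grip_width: 0.0215
grip_force: 30.0
r 50.3 ang -137.0 z 0.1071 F [  6.   11.5 -14.6] yaw [-3.14e+00 -0.00e+00  2.00e-03]
-0.31 -0.49
time_s: 17.32
ee_pos: [0.5178, 0.1514, 0.1071]
eef_rot: [3.141, 0.0, 0.002]
force: [5.4, 1.0, -10.9]
grip_width: 0.0212
grip_force: 30.0
r 50.4 ang 145.3 z 0.1071 F [  5.4   1.  -10.9] yaw [3.141e+00 0.000e+00 2.000e-03]
0.42 -0.4
0.52 -0.25
0.58 -0.05
0.56 0.15
0.48 0.33
0.33 0.47
0.15 0.56
-0.05 0.58
-0.24 0.53
-0.41 0.41
```

```bash
python3 -m inch '-0.7 0.42 -0.4 0.05 0 0 0;-0.7 0.52 -0.25 0 0 0 0;-0.7 0.58 -0.05 0 0 0 0;-0.7 0.56 0.15 0 0 0 0;-0.7 0.48 0.33 0 0 0 0;-0.7 0.33 0.47 0 0 0 0;-0.7 0.15 0.56 0 0 0 0;-0.7 -0.05 0.58 0 0 0 0;-0.7 -0.24 0.53 0 0 0 0;-0.7 0 0 0 0 0 0';  python3 circ.py 559.3 122.7 20 10
```

```text
time_s: 18.58
ee_pos: [0.5993, 0.0929, 0.1068]
eef_rot: [-3.141, 0.001, 0.0]
force: [-7.1, -1.0, 4.4]
grip_width: 0.0217
grip_force: 30.0
r 49.9 ang -36.7 z 0.1068 F [-7.1 -1.   4.4] yaw [-3.141e+00  1.000e-03  0.000e+00]
-0.42 0.4
-0.53 0.23
-0.58 0.03
-0.55 -0.17
-0.46 -0.35
-0.32 -0.48
-0.13 -0.56
0.07 -0.57
0.26 -0.52
0.42 -0.4
```

```bash
python3 -m inch '-0.7 -0.45 0.4 0 0 0 0;-0.7 -0.53 0.23 0 0 0 0;-0.7 -0.58 0.03 0 0 0 0;-0.7 -0.55 -0.17 0 0 0 0;-0.7 -0.46 -0.35 0 0 0 0;-0.7 -0.32 -0.48 0 0 0 0;-0.7 -0.13 -0.56 0 0 0 0;-0.7 0.07 -0.57 0 0 0 0;-0.7 0.26 -0.52 0 0 0 0;-0.7 0 0 0 0 0 0';  python3 circ.py 559.3 122.7 12 10; python3 - <<'E'
from h import *
c=shot("side");cv2.imwrite("pics/c1.png",cv2.resize(c["img"][170:280,220:360],None,fx=5,fy=5,interpolation=2))
E
```

```text
time_s: 19.82
ee_pos: [0.5199, 0.1539, 0.1069]
eef_rot: [-3.141, -0.001, 0.002]
force: [0.3, 5.0, 2.6]
grip_width: 0.0212
grip_force: 30.0
r 50.3 ang 141.6 z 0.1069 F [0.3 5.  2.6] yaw [-3.141e+00 -1.000e-03  2.000e-03]
0.25 -0.24
0.29 -0.19
0.32 -0.13
0.34 -0.06
0.35 0.01
0.34 0.09
0.31 0.16
0.27 0.22
0.22 0.27
0.16 0.31
```

View pics/c1.png

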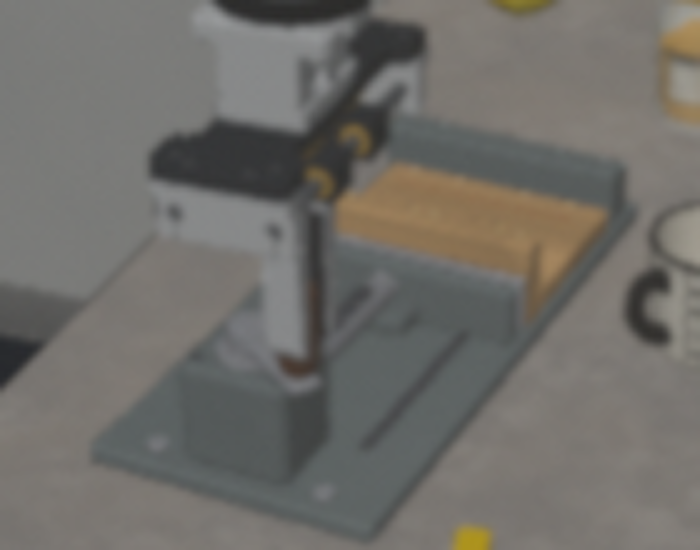

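The jaw, at crop (430,280), has reached the rail. The rail is upright and even with the board.

```bash
python3 -m inch '-0.7 0.25 -0.24 0 0 0 0;-0.7 0.29 -0.19 0 0 0 0;-0.7 0.32 -0.13 0 0 0 0;-0.7 0.34 -0.06 0 0 0 0;-0.7 0 0 0 0 0 0;-0.7 0 0 0 0 0 0'; python3 circ.py 559.3 122.7 12 1
python3 -m inch '-0.7 0.35 0.01 0 0 0 0;-0.7 0.34 0.09 0 0 0 0;-0.7 0 0 0 0 0 0;-0.7 0 0 0 0 0 0'; python3 circ.py 559.3 122.7 12 5;  python3 - <<'E'
from m import *
c=shot("side");W=cloud(c);hsv=cv2.cvtColor(c["img"],cv2.COLOR_BGR2HSV).astype(int);H,S,V=np.moveaxis(hsv,-1,0)
x=(W[...,0]>.43)&(W[...,0]<.63)
wd=(H>5)&(H<22)&(S>70)&(V>90)
for nm,m in(("rail",wd&(W[...,2]>.06)&(W[...,2]<.075)&(W[...,1]>-.13)&(W[...,1]<.02)),("fixed",(S<70)&(W[...,2]>.042)&(W[...,2]<.052)&(W[...,1]>-.24)&(W[...,1]<-.15)),("jaw",(S<70)&(W[...,2]>.042)&(W[...,2]<.052)&(W[...,1]>-.1)&(W[...,1]<.03))):
    P=W[m&x];print(nm,rect(P),np.percentile(P[:,1],[2,98]).round(4))
c=dict(np.load("side0.npz"))
E
```

```text
time_s: 20.62
ee_pos: [0.5559, 0.1726, 0.107]
eef_rot: [-3.139, -0.002, 0.001]
force: [2.0, 8.4, 2.2]
grip_width: 0.0212
grip_force: 30.0
r 50.0 ang 93.9 z 0.107 F [2.  8.4 2.2] yaw [-3.139e+00 -2.000e-03  1.000e-03]
0.35 0.01
time_s: 21.12
ee_pos: [0.577, 0.1693, 0.107]
eef_rot: [-3.14, -0.003, 0.001]
force: [5.0, 7.1, -0.0]
grip_width: 0.021
grip_force: 30.0
r 49.9 ang 69.2 z 0.107 F [ 5.   7.1 -0. ] yaw [-3.14e+00 -3.00e-03  1.00e-03]
0.31 0.15
0.27 0.22
0.22 0.27
0.16 0.31
0.09 0.34
rail (array([537.6, -64.2]), array([147. ,  25.2]), -4.64, 'z', np.float64(64.5)) [-0.075  -0.0499]
fixed (array([ 533.7, -195.7]), array([159.4,  29.9]), -4.77, 'z', np.float64(45.8)) [-0.2089 -0.1798]
jaw (array([551.4, -15. ]), array([160.9,  88.7]), -6.54, 'z', np.float64(45.8)) [-0.0599  0.0203]
```

```bash
cat > tr.py <<'E'
from m import *
V_=[]
for n in("side","top"):
    c=shot(n);W=cloud(c);hsv=cv2.cvtColor(c["img"],cv2.COLOR_BGR2HSV).astype(int);H,S,V=np.moveaxis(hsv,-1,0)
    m=(H>5)&(H<22)&(S>70)&(V>90)&(W[...,2]>.058)&(W[...,2]<.075)&(W[...,1]>-.13)&(W[...,1]<.02)&(W[...,0]>.43)&(W[...,0]<.63)
    b=(H>5)&(H<22)&(S>70)&(V>90)&(W[...,2]>.02)&(W[...,2]<.036)&(W[...,1]>-.22)&(W[...,1]<-.0)&(W[...,0]>.43)&(W[...,0]<.63)
    j=(S<70)&(W[...,2]>.042)&(W[...,2]<.052)&(W[...,1]>-.1)&(W[...,1]<.03)&(W[...,0]>.46)&(W[...,0]<.5)
    if m.sum()>20: print(n,"rail",m.sum(),(W[m].mean(0)*1000).round(2),rect(W[m])[:3],end=" ")
    print(n,"board",b.sum(),rect(W[b]) if b.sum()>20 else "","jawend",(W[j].mean(0)*1000).round(2))
o=ctrl.get_obs();p=o["ee_pos"][:2]*1000-[559.3,122.7];t=np.array([p[1],-p[0]])/np.hypot(*p)
print("ang",np.degrees(np.arctan2(p[1],p[0])).round(1),"resist",-(o["force"][:2]@t).round(2),"t",o["time_s"])
E
python3 tr.py; python3 -m inch '-0.7 0.31 0.15 0 0 0 0;-0.7 0 0 0 0 0 0;-0.7 0 0 0 0 0 0'>/dev/null; python3 tr.py; python3 -m inch '-0.7 0.27 0.22 0 0 0 0;-0.7 0 0 0 0 0 0;-0.7 0 0 0 0 0 0'>/dev/null; python3 tr.py
```

```text
side rail 222 [533.25 -60.34  63.97] (array([538.4, -63.1]), array([146.4,  22. ]), -6.09) side board 400 (array([ 533.2, -124.1]), array([154.1, 116.2]), -7.93, 'z', np.float64(27.4)) jawend [483.25 -36.75  45.54]
top rail 203 [536.33 -68.53  66.55] (array([536.9, -68.6]), array([148.3,  17.7]), -4.64) top board 1159 (array([ 531.5, -131.5]), array([151.1, 113. ]), -5.62, 'z', np.float64(28.5)) jawend [481.57 -41.8   46.95]
ang 69.2 resist -2.35 t 21.275
side rail 225 [534.22 -61.03  63.87] (array([537.5, -63.4]), array([146.7,  21.5]), -3.79) side board 397 (array([ 532.7, -123.1]), array([147.6, 121.1]), -4.96, 'z', np.float64(27.3)) jawend [483.6  -38.46  45.67]
top rail 207 [535.11 -68.97  66.55] (array([536.1, -69.1]), array([148.1,  18.1]), -5.46) top board 1168 (array([ 532.4, -128.1]), array([150.8, 120.3]), -5.59, 'z', np.float64(28.1)) jawend [483.14 -43.63  47.  ]
ang 57.3 resist -1.64 t 21.75
side rail 228 [534.62 -61.04  63.76] (array([538. , -64.6]), array([146.5,  24.9]), -5.36) side board 395 (array([ 532.6, -123.5]), array([150.3, 120.5]), -6.64, 'z', np.float64(27.3)) jawend [483.68 -37.82  46.14]
top rail 200 [535.41 -69.09  66.2 ] (array([536.6, -69.3]), array([147.2,  17.5]), -5.18) top board 1155 (array([ 531.9, -126.5]), array([150.5, 124. ]), -5.35, 'z', np.float64(28.2)) jawend [482.38 -44.03  47.14]
ang 45.2 resist 0.42 t 22.225
```

```bash
python3 -m inch '-0.7 0.22 0.27 0 0 0 0;-0.7 0 0 0 0 0 0;-0.7 0 0 0 0 0 0'>/dev/null; python3 tr.py; python3 -m inch '-0.7 0.08 0.15 0 0 0 0;-0.7 0 0 0 0 0 0;-0.7 0 0 0 0 0 0'; python3 tr.py
```

```text
side rail 231 [535.14 -60.82  63.77] (array([538.1, -64.2]), array([145.5,  23.8]), -5.51) side board 396 (array([ 532.9, -122.9]), array([147.8, 119.4]), -5.05, 'z', np.float64(27.2)) jawend [483.62 -39.05  46.11]
top rail 203 [534.84 -68.91  65.75] (array([535.6, -69.3]), array([148.2,  17.9]), -5.31) top board 1154 (array([ 532.2, -129.2]), array([150.6, 117.2]), -4.87, 'z', np.float64(28.0)) jawend [483.37 -45.1   47.83]
ang 33.0 resist 1.38 t 22.7
time_s: 23.08
ee_pos: [0.6033, 0.1457, 0.107]
eef_rot: [-3.14, -0.003, 0.001]
force: [4.8, 7.7, 0.4]
grip_width: 0.0211
grip_force: 30.0
side rail 228 [533.5  -60.61  63.87] (array([537.3, -63.6]), array([145.5,  23.2]), -5.25) side board 396 (array([ 532.4, -123.5]), array([146.8, 123.4]), -5.14, 'z', np.float64(27.3)) jawend [483.5  -40.22  45.81]
top rail 203 [535.4  -68.9   65.87] (array([536. , -69.2]), array([147.4,  18.1]), -5.55) top board 1160 (array([ 531.7, -129.7]), array([151., 115.]), -6.05, 'z', np.float64(28.2)) jawend [484.07 -45.87  46.65]
ang 27.6 resist 4.43 t 23.175
```

The rail has stopped while the jaw body keeps moving, so the springs are pressed about 4 mm. I let go now.

```bash
python3 -m inch '0.1 0 0 0 0 0 0;0.1 0 0 0 0 0 0;0.1 0 0 0 0 0 0;0.1 0 0 -0.5 0 0 0;0.1 0 0 -1 0 0 0;0.1 0 0 -1 0 0 0;0.1 0 0 -1 0 0 0;0.1 0 0 -1 0 0 0;0.1 0 0 0 0 0 0;0.1 0 0 0 0 0 0'; python3 tr.py; python3 - <<'E'
from m import *
c=shot("top");W=cloud(c);m=(W[...,0]>.57)&(W[...,0]<.64)&(W[...,1]>.1)&(W[...,1]<.19)&(W[...,2]>.13)&(W[...,2]<.15);print(W[m].mean(0) if m.any() else None)
c=shot("side");W=cloud(c);H,S,V=np.moveaxis(cv2.cvtColor(c["img"],cv2.COLOR_BGR2HSV).astype(int),-1,0)
m=(W[...,0]>.56)&(W[...,0]<.66)&(W[...,1]>.09)&(W[...,1]<.2)&(W[...,2]>.1)&(W[...,2]<.145)&(S>60)&(V<120);print("side knob (start 603.2 152.5)",W[m].mean(0))
cv2.imwrite("pics/end.png",cv2.resize(c["img"][150:310,200:400],None,fx=3.5,fy=3.5,interpolation=2))
E
```

```text
time_s: 24.42
ee_pos: [0.6023, 0.1452, 0.2409]
eef_rot: [3.141, 0.001, 0.001]
force: [-0.2, -0.3, -0.4]
grip_width: 0.0514
grip_force: 0.0
side rail 228 [533.92 -61.1   63.63] (array([537.7, -64.2]), array([146.3,  21.8]), -5.64) side board 397 (array([ 532.3, -121.9]), array([148.5, 121.7]), -4.99, 'z', np.float64(27.4)) jawend [483.52 -39.83  46.17]
top rail 202 [536.19 -69.07  66.13] (array([535.8, -69.1]), array([148.4,  18.1]), -5.3) top board 1158 (array([ 531.5, -127. ]), array([149.4, 123.6]), -6.05, 'z', np.float64(28.3)) jawend [481.96 -45.33  47.39]
ang 27.7 resist 0.03 t 24.525
None
side knob (start 603.2 152.5) [0.60262853 0.15422966 0.12186577]
```

View pics/end.png

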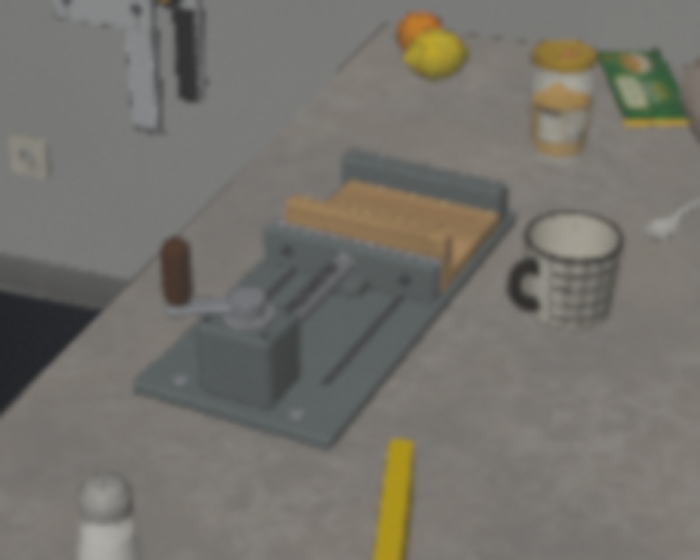

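The jaw at crop (360,265) presses the rail against the board, and the board is home at the fixed jaw (430,180). The gripper is clear, and the shaker, cup and jar haven't moved.

```bash
python3 -c "
from station import ticket
print(ticket.hand_in())"
```

```text
the job is handed in; nothing more can be done
None
```

The job is handed in, though no verdict came back: the rail stands flush and even along the board's free edge, the clamp is cranked tight (about 4 mm of spring press, judged from the camera), and the gripper has let go; the jar, shaker and cup were left where they stood.

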